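# Crank the burner carriage to its set mark

### The arm

A 6-joint arm with a two-finger parallel gripper is mounted at the origin on the work surface. World frame = base frame: x ahead of the robot, y to its left, z up, the work surface at z = 0. Lengths are in m, angles in rad, forces in N, time in s.
With the tool pointing down it reaches from about 0.35 to 0.85 m from the base axis. Payload 8.1 kg.
Tool frame: the origin (TCP) lies midway between the tips of the shut fingers; the grasp point (between the pads) lies 19 mm behind it; z points along the fingers, y is the line along which they close (so a half turn about z gives the same grasp; the last joint's range is limited). The gripper opens to 85 mm and grips with 20 to 120 N. Pads are 22 mm wide; open, the fingers measure 114 mm over their backs; the gripper's body (76 mm by 85 mm) begins 54 mm behind the grasp point. The pads swing forward as they close: fully open they stand 13 mm farther back than shut.
Start: joints at [1.128, 0.13, 1.488, -0, 1.523, -0.085], TCP at [0.21, 0.562, 0.231] pointing down, gripper open.
Joint ranges: [-2.96, 2.96], [-0.89, 2.26], [0.02, 2.5], [-1.34, 4.48], [0, 2.73], [-2.66, 2.66]. Speed limits (rad/s): [2.39, 2.39, 2.79, 3.14, 3.14, 3.14].

### API

Orientations are given as a unit quaternion [x, y, z, w].
In Python, from rig import bot gives the robot as it stands.
- The arm moves only by the tool play_rows, never from a script. Its argument "increments" is a list of rows, each an object with "fingers": the closure in counts, from 0 (fully open) to 255 (shut); "xyz": the shift along the world's x, y, z in units of 40 mm (1.0 is 40 mm), a list of three; "spin": the turn about the world's z in units of 6 degrees (1.0 is 6 degrees). In form: [{"fingers": fingers, "xyz": [x, y, z], "spin": spin}, ...]. A call has exactly 5 rows; each row shifts and turns the commanded pose from where the row before left it; what a row does not reach is not made up. A row lasts 1/12 s, in which the tool goes at most 41.7 mm and 7.16 degrees, less where a joint would pass 70% of its speed; a pose out of reach is approached as far as the arm can. A call is refused whole if a number of a shift passes 1 or a number of a turn 1, either way. A call with a gripper value outside its range is refused whole. The fingers move at their own pace and stop on an object; the grip force is fixed at half the most. Time passes only in rows, so rows that do not move let the fingers close, or fill a call up. It gives the time, the measured TCP pose, the force, the opening and the grip force at its end, in the units of the state.
- bot.sense(): the state, without advancing time (a new reading comes with each control period).
- bot.read_camera(name): name is "scene" or "top" or "wrist"; returns a dict with "pixels" (384x512x3 uint8, red, green, blue), "fx", "fy", "cx", "cy" (pixels), "k1" (the pictures are not rectified: a ray, as slopes to the right and down, at radius r is drawn at 1 + k1 r^2 times it, then the intrinsics apply), "R" (3x3) and "t" (3): a world point X has camera coordinates R X + t; the wrist camera has in their place "T_tool_cam" (4x4, takes a point from camera to tool coordinates, whose origin is the TCP and whose axes are the flange's). Camera axes: x right, y down, z forward; pixel columns grow to the right and rows downward; lengths in m; the calibration is good to about 2 mm. A picture is of the moment at which its call begins: read the wrist's pose just before it. There is no depth.
- bot.finish_job(): hands the job in; it is judged then, once.
The state is a dict: "t": time; "joint_pos": joint angles; "dq": joint speeds; "joint_torque": joint torques, N m; "tool_pos": TCP position; "orientation": TCP orientation; "force": force on the tool from outside, world axes, zero at the start; "torque": the same for the moment, N m; "opening": finger opening in m; "grasp_force": force on a finger pad.
Only numpy, scipy, OpenCV 4.12 (cv2) and the standard library are available. Lean on these libraries where they do the work, as an engineer would, in place of code of your own. Each camera call takes 0.05 s, during which the arm holds its last target. There are 200 camera calls.

### The job

Two feed stands are on the glassblower's bench. On the one whose sliding carriage carries the brass burner, crank the black handwheel clockwise (seen from above), in as many grasps as you need, until the white pointer on the wheel stands at the red mark on the dial, then let go. Leave the handwheel of the other stand, the one with the two black rollers, as it is.

Things in the scene. Friction and masses are not known exactly. Their poses are not given: they have to be found in the camera images.
- burner_wheel (a joint): Burner stand's handwheel: black knurled disc, 60 mm diameter, 22 mm thick (66 to 88 mm above the bench), white radial pointer on top. Value in rad, growing clockwise seen from above: 0 = pointer along the stand's -x, 2.4 = pointer at the red mark. Starts at 0 to 0.9; stops at -0.05 and 3.2; friction 0.15 N m, stays where left. Grip across the rim from above. Feeds the carriage 12 mm per rad.
- burner_grip (a point): Point on the axis of the burner stand's handwheel at half the thickness of its rim, 77 mm above the bench: the height to grip. The dial (98 mm diameter) on its housing (104 x 100 mm) tops out 36 mm above the bench, 30 mm below the wheel. The point turns with the wheel: its -x axis is the direction of the white pointer.
- burner_stand: Fixed green stand, 335 x 110 mm, with the brass burner. Origin on the bench below the wheel's axis; x runs from the wheel along the rods to the carriage, z up; bed from x = -60 to 275 mm. Carriage 60 mm long, its middle 164 to 203 mm from the wheel axis, burner on it up to 135 mm high. Red mark (9 mm wide bar) 30 to 64 mm from the axis, 0.74 rad counterclockwise (from above) from +x.
- rest_pointer (a point): Outer end of the white pointer on the handwheel of the other stand (same stand, wheel and dial, but two black rollers on its carriage), 28 mm from that wheel's axis, 88 mm above the bench. That wheel must not be turned.

How it is judged:
By the outcome, as a careful person would: the job done as asked, in the order asked, and still so for the second after the job is handed in, with the robot touching nothing.
It also fails if it takes over 35 s, if anything falls off the work surface, if the arm or the gripper's body presses on something with over 40 N, if the wrist force passes 120 N, or if a joint passes its speed limit or range.

## Working session

There is one attempt and no reset: what is moved stays moved. The work goes in short steps, Python scripts to look and compute and a tool call to move; the robot and the scene stay as the last step left them, time stands still between calls to the robot, and variables do not carry over. Pictures are saved under pics/ and viewed, at most 10 in all, crops included, and the job is handed in when it is done.

Besides the shell and the picture viewer there is one more tool, called after ">>>" in YAML: its name, and indented under it one key for each argument. play_rows: Moves the arm, as the interface text tells. Its arguments: {"type":"object","properties":{"increments":{"type":"array","items":{"type":"object","properties":{"fingers":{"type":"number"},"xyz":{"type":"array","items":{"type":"number"}},"spin":{"type":"number"}}}}},"required":["increments"]}

```bash
mkdir -p pics
cat > h.py <<'E'
import numpy as np,cv2
from rig import bot
def cast(c,uv,z,R=None,t=None):
    R=c["R"] if R is None else R; t=c["t"] if t is None else t
    R=np.array(R);t=np.array(t)
    K=np.array([[c["fx"],0,c["cx"]],[0,c["fy"],c["cy"]],[0,0,1.]])
    p=cv2.undistortPoints(np.array(uv,float).reshape(-1,1,2),K,np.array([c["k1"],0,0,0.])).reshape(-1,2)
    d=np.c_[p,np.ones(len(p))]@R; o=-R.T@t
    return o+d*((z-o[2])/d[:,2])[:,None]
E
python3 - <<'E'
from h import *
import pickle
a=bot.read_camera("top");b=bot.read_camera("scene")
pickle.dump((a,b),open("c.pkl","wb"))
cv2.imwrite("pics/top.png",cv2.resize(a["pixels"][:,:,::-1],(800,600)))
cv2.imwrite("pics/scene.png",cv2.resize(b["pixels"][:,:,::-1],(800,600)))
s=bot.sense();print(s)
E
```

```text
{'t': 0.1, 'joint_pos': array([ 1.12758446e+00,  1.31108942e-01,  1.48916722e+00,  1.53601937e-05,
        1.52301699e+00, -8.53771932e-02]), 'dq': array([ 3.34528222e-05, -1.45919284e-03, -2.49101941e-03,  2.17602527e-04,
       -3.36927047e-03, -1.74221463e-04]), 'joint_torque': array([ 5.71639575e-04, -5.70946705e+01, -5.01939940e+01, -2.41562166e-04,
        8.04562034e-03, -1.67845121e-05]), 'tool_pos': array([0.20989404, 0.56155594, 0.23033716]), 'orientation': array([ 1.77964602e-01,  9.84036522e-01, -8.18720142e-04, -2.29513322e-04]), 'force': array([-0.5191839 ,  0.37944882, -0.8829143 ]), 'torque': array([-0.01862552,  0.01316747, -0.04554092]), 'grasp_force': 0.0, 'opening': 0.08517298121359551}
```

View pics/top.png

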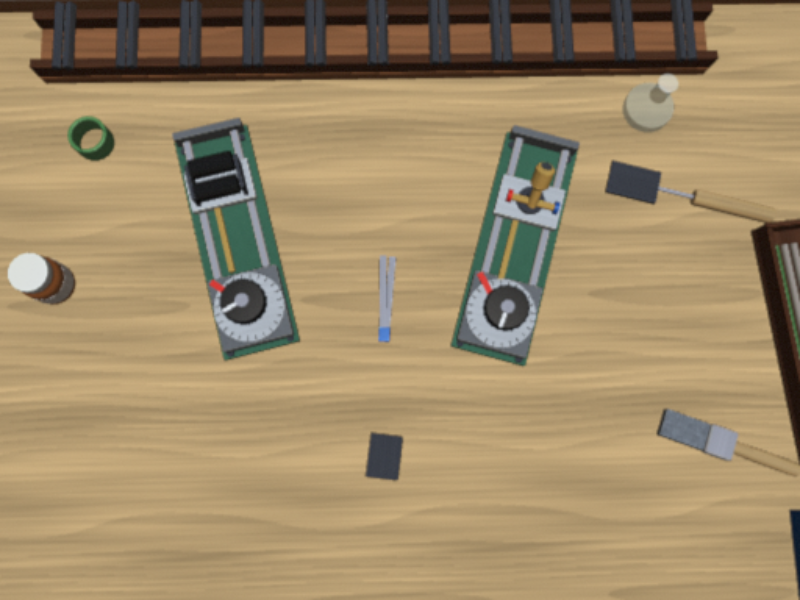

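View pics/scene.png

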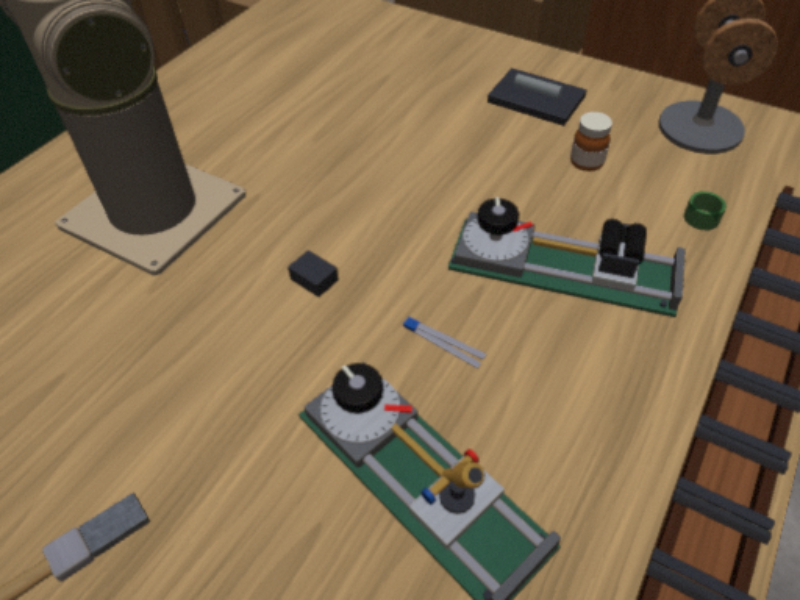

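The top view shows the burner stand on the right, with its wheel at about (507,307) of 800x600, the pointer end near (502,327) and the red mark at (485,283). The roller stand is on the left, with its wheel at (242,300). The scene view agrees.

Run:
```python
from h import *
import pickle
a,b=pickle.load(open("c.pkl","rb"))
def meas(c,roi,name):
    px=c["pixels"].astype(int); x0,y0,x1,y1=[int(v*.64) for v in roi]
    sub=px[y0:y1,x0:x1]; off=np.array([x0,y0])
    dark=(sub.max(2)<70).astype(np.uint8)
    cs,_=cv2.findContours(dark,cv2.RETR_EXTERNAL,cv2.CHAIN_APPROX_NONE)
    k=cv2.convexHull(max(cs,key=cv2.contourArea)).reshape(-1,2)+off
    e=cv2.minEnclosingCircle(k.astype(np.float32));
    red=(sub[:,:,0]>150)&(sub[:,:,1]<90)
    r=np.argwhere(red).mean(0)[::-1]+off
    m=np.zeros(dark.shape,np.uint8);cv2.fillConvexPoly(m,(k-off).astype(np.int32),1)
    w=(sub.min(2)>170)&(m>0)
    wp=np.argwhere(w)[:,::-1]+off if w.any() else np.zeros((1,2))
    P=cast(c,k,.077);(cx,cy),rad=cv2.minEnclosingCircle(P[:,:2].astype(np.float32))
    rd=cast(c,r,.036)[0]; w_=cast(c,wp,.088)[:,:2].mean(0)
    print(name,"centre",cx,cy,"rad",rad,"red",rd,"dist",np.hypot(rd[0]-cx,rd[1]-cy),"white",w_,len(wp),"ang red",np.degrees(np.arctan2(rd[1]-cy,rd[0]-cx)),"ang white",np.degrees(np.arctan2(w_[1]-cy,w_[0]-cx)))
meas(a,(460,270,545,345),"top burner");meas(a,(195,265,290,345),"top rest")
meas(b,(310,345,415,460),"scene burner")
# bed direction: green mask burner stand in top
px=a["pixels"].astype(int)
for x0,x1 in ((280,380),(105,195)):
    g=(px[:,:,1]>px[:,:,0]+20)&(px[:,:,1]>px[:,:,2]+5); g[:, :x0]=0; g[:,x1:]=0; g[:70]=0;g[240:]=0
    p=np.argwhere(g)[:,::-1]
    P=cast(a,p,.01)[:,:2].astype(np.float32);print(cv2.minAreaRect(P))
```

```text
top burner centre 0.5119794011116028 -0.16322603821754456 rad 0.030557814985513687 red [ 0.55663155 -0.14151083  0.036     ] dist 0.04965244173592711 white [ 0.49474611 -0.15613021] 20 ang red 25.9345595931917 ang white 157.62053780758146
top rest centre 0.5277612209320068 0.18776188790798187 rad 0.030438708141446114 red [0.55880488 0.23297141 0.036     ] dist 0.0548416772243534 white [0.51927683 0.20337615] 22 ang red 55.52409460110989 ang white 118.5185180827085
scene burner centre 0.510684609413147 -0.16567207872867584 rad 0.03445294871926308 red [ 0.55350828 -0.14387268  0.036     ] dist 0.04805289632255592 white [ 0.49441942 -0.15741614] 7 ang red 26.97837726022918 ang white 153.08840451249677
((0.6130961179733276, -0.19346477091312408), (0.10769644379615784, 0.3306792080402374), 73.20539093017578)
((0.6306621432304382, 0.2114536166191101), (0.3296540081501007, 0.1075344979763031), 13.342686653137207)
```

>>> play_rows:
  increments:
    - {"fingers":0,"xyz":[0.375,-0.9,0],"spin":0}
    - {"fingers":0,"xyz":[0.375,-0.9,0],"spin":0}
    - {"fingers":0,"xyz":[0.375,-0.9,0],"spin":0}
    - {"fingers":0,"xyz":[0.375,-0.9,0],"spin":0}
    - {"fingers":0,"xyz":[0.375,-0.9,0],"spin":0}

```text
t: 0.52
tool_pos: [0.2851, 0.3802, 0.2306]
orientation: [0.178, 0.984, -0.0, -0.0]
force: [0.8, -0.0, 0.3]
opening: 0.0854
grasp_force: 0.0
```

>>> play_rows:
  increments:
    - {"fingers":0,"xyz":[0.375,-0.9,0],"spin":0}
    - {"fingers":0,"xyz":[0.375,-0.9,0],"spin":0}
    - {"fingers":0,"xyz":[0.375,-0.9,0],"spin":0}
    - {"fingers":0,"xyz":[0.375,-0.9,0],"spin":0}
    - {"fingers":0,"xyz":[0.375,-0.9,0],"spin":0}

```text
t: 0.93
tool_pos: [0.3601, 0.2002, 0.231]
orientation: [0.178, 0.984, -0.0, -0.0]
force: [0.7, 1.0, 0.5]
opening: 0.0851
grasp_force: 0.0
```

>>> play_rows:
  increments:
    - {"fingers":0,"xyz":[0.375,-0.9,0],"spin":0}
    - {"fingers":0,"xyz":[0.375,-0.9,0],"spin":0}
    - {"fingers":0,"xyz":[0.375,-0.9,0],"spin":0}
    - {"fingers":0,"xyz":[0.375,-0.9,0],"spin":0}
    - {"fingers":0,"xyz":[0.375,-0.9,0],"spin":0}

```text
t: 1.35
tool_pos: [0.4352, 0.02, 0.2311]
orientation: [0.178, 0.984, 0.0, 0.0]
force: [0.7, 0.2, 0.1]
opening: 0.0856
grasp_force: 0.0
```

>>> play_rows:
  increments:
    - {"fingers":0,"xyz":[0.375,-0.9,0],"spin":0}
    - {"fingers":0,"xyz":[0.375,-0.9,0],"spin":0}
    - {"fingers":0,"xyz":[0.375,-0.7,0],"spin":0}
    - {"fingers":0,"xyz":[0.2,-0.4,0],"spin":0}
    - {"fingers":0,"xyz":[0,0,0],"spin":0}

```text
t: 1.77
tool_pos: [0.4887, -0.0972, 0.2306]
orientation: [0.18, 0.984, -0.0, -0.0]
force: [1.7, -0.0, -0.4]
opening: 0.0853
grasp_force: 0.0
```

>>> play_rows:
  increments:
    - {"fingers":0,"xyz":[0.3,-0.8,0],"spin":0}
    - {"fingers":0,"xyz":[0.28,-0.7,0],"spin":0}
    - {"fingers":0,"xyz":[0,-0.17,0],"spin":0}
    - {"fingers":0,"xyz":[0,0,0],"spin":0}
    - {"fingers":0,"xyz":[0,0,0],"spin":0}

```text
t: 2.18
tool_pos: [0.5108, -0.1601, 0.2308]
orientation: [0.178, 0.984, 0.0, -0.001]
force: [-0.5, -0.2, 1.1]
opening: 0.0855
grasp_force: 0.0
```

```bash
cat >> h.py <<'E'
from scipy.spatial.transform import Rotation
def wrist():
    s=bot.sense(); c=bot.read_camera("wrist")
    T=np.eye(4);T[:3,:3]=Rotation.from_quat(s["orientation"]).as_matrix();T[:3,3]=s["tool_pos"]
    M=np.linalg.inv(T@np.array(c["T_tool_cam"])); c["R"]=M[:3,:3];c["t"]=M[:3,3]
    return s,c
E
python3 - <<'E'
from h import *
import pickle
s,c=wrist(); pickle.dump((s,c),open("w.pkl","wb"))
print(s["tool_pos"],s["joint_pos"],s["t"])
cv2.imwrite("pics/w1.png",c["pixels"][:,:,::-1])
E
```

```text
[ 0.5108251  -0.16005115  0.23079741] [-3.99780372e-01 -4.31500648e-02  1.66772823e+00  5.23654500e-04
  1.51846050e+00 -1.61227299e+00] 2.1833
```

View pics/w1.png

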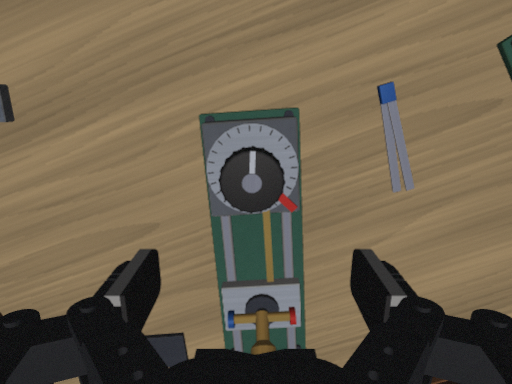

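The wrist view shows the burner wheel centred at about (252,181), its pointer pointing up to (253,152), and the red mark at (288,203). I'll measure these precisely.

```bash
cat >> h.py <<'E'
def wheel(c,roi):
    x0,y0,x1,y1=roi; off=np.array([x0,y0]); sub=c["pixels"][y0:y1,x0:x1].astype(int)
    dark=(sub.max(2)<60).astype(np.uint8)
    cs,_=cv2.findContours(dark,cv2.RETR_EXTERNAL,cv2.CHAIN_APPROX_NONE)
    k=cv2.convexHull(max(cs,key=cv2.contourArea)).reshape(-1,2)
    m=np.zeros(dark.shape,np.uint8);cv2.fillConvexPoly(m,k,1)
    red=np.argwhere((sub[:,:,0]>150)&(sub[:,:,1]<90))[:,::-1]+off
    w=np.argwhere((sub.min(2)>185)&(m>0))[:,::-1]+off
    P=cast(c,k+off,.088)[:,:2].astype(np.float32);(x,y),r=cv2.minEnclosingCircle(P)
    W=cast(c,w,.088)[:,:2]; R=cast(c,red,.036)[:,:2]
    return np.array([x,y]),r,W,R
def ang(v): return np.degrees(np.arctan2(v[1],v[0]))
E
python3 - <<'E'
from h import *
import pickle
s,c=pickle.load(open("w.pkl","rb"))
o,r,W,R=wheel(c,(203,115,302,218))
print(o,r,len(W),len(R)); print("white",W.mean(0),ang(W.mean(0)-o),np.linalg.norm(W-o,axis=1).min(),np.linalg.norm(W-o,axis=1).max())
print("red",R.mean(0),ang(R.mean(0)-o),np.linalg.norm(R.mean(0)-o))
for n,a in (("W",W),("R",R)):
    vx,vy,_,_=cv2.fitLine(a.astype(np.float32),cv2.DIST_L2,0,.01,.01).ravel();print(n,ang((vx,vy)))
print("shift units",(o-s["tool_pos"][:2])/.04)
E
```

```text
Traceback (most recent call last):
  File "h.py", line 25, in wheel
    W=cast(c,w,.088)[:,:2]; R=cast(c,red,.036)[:,:2]
      ~~~~^^^^^^^^^^
  File "h.py", line 7, in cast
    p=cv2.undistortPoints(np.array(uv,float).reshape(-1,1,2),K,np.array([c["k1"],0,0,0.])).reshape(-1,2)
      ~~~~~~~~~~~~~~~~~~~^^^^^^^^^^^^^^^^^^^^^^^^^^^^^^^^^^^^^^^^^^^^^^^^^^^^^^^^^^^^^^^^^
cv2.error: OpenCV(4.12.0) /io/opencv/modules/calib3d/src/undistort.dispatch.cpp:347: error: (-215:Assertion failed) CV_IS_MAT(_src) && CV_IS_MAT(_dst) && (_src->rows == 1 || _src->cols == 1) && (_dst->rows == 1 || _dst->cols == 1) && _src->cols + _src->rows - 1 == _dst->rows + _dst->cols - 1 && (CV_MAT_TYPE(_src->type) == CV_32FC2 || CV_MAT_TYPE(_src->type) == CV_64FC2) && (CV_MAT_TYPE(_dst->type) == CV_32FC2 || CV_MAT_TYPE(_dst->type) == CV_64FC2) in function 'cvUndistortPointsInternal'
```

```bash
python3 - <<'E'
from h import *
import pickle
s,c=pickle.load(open("w.pkl","rb"))
p=c["pixels"]; print(p[150:190:4,252],p[181,215:290:6].tolist(),p[203,288])
E
sed -i 's/min(2)>185/min(2)>160/' h.py
cat > m.py <<'E'
from h import *
import pickle
def rep(s,c,roi):
    o,r,W,R=wheel(c,roi)
    print(o,r,len(W),len(R)); print("white",W.mean(0),ang(W.mean(0)-o),np.linalg.norm(W-o,axis=1).min(),np.linalg.norm(W-o,axis=1).max())
    print("red",R.mean(0),ang(R.mean(0)-o),np.linalg.norm(R.mean(0)-o))
    for n,a in (("W",W),("R",R)):
        vx,vy,_,_=cv2.fitLine(a.astype(np.float32),cv2.DIST_L2,0,.01,.01).ravel();print(n,ang((vx,vy)))
    print("shift units",(o-s["tool_pos"][:2])/.04)
E
python3 -c "
from m import *
s,c=pickle.load(open('w.pkl','rb'));rep(s,c,(203,115,302,218))"
```

```text
[[ 53  54  54]
 [165 168 177]
 [165 167 177]
 [164 167 176]
 [166 170 178]
 [165 168 177]
 [106 107 119]
 [113 115 129]
 [114 116 129]
 [116 117 131]] [[119, 123, 131], [45, 43, 44], [50, 48, 49], [50, 48, 49], [51, 50, 51], [112, 114, 127], [114, 116, 129], [117, 120, 132], [48, 47, 47], [45, 45, 45], [48, 46, 45], [43, 42, 42], [132, 137, 146]] [159  43  40]
[ 0.50954163 -0.16306598] 0.030696338042616844 80 129
white [ 0.49397422 -0.15715361] 159.20363609800762 0.007627717078518614 0.025784749248042114
red [ 0.5589164  -0.14126851] 23.820017865642452 0.053972196756081156
W -24.675177
R 23.905457
shift units [-0.03208674 -0.07537089]
```

>>> play_rows:
  increments:
    - {"fingers":0,"xyz":[0,-0.07,-0.9],"spin":0}
    - {"fingers":0,"xyz":[0,0,-0.9],"spin":0}
    - {"fingers":0,"xyz":[0,0,-0.9],"spin":0}
    - {"fingers":0,"xyz":[0,0,-0.9],"spin":0}
    - {"fingers":0,"xyz":[0,0,-0.6],"spin":0}

```text
t: 2.65
tool_pos: [0.5092, -0.1611, 0.0598]
orientation: [0.177, 0.984, 0.001, -0.002]
force: [-0.4, -1.0, -0.6]
opening: 0.0855
grasp_force: 0.0
```

>>> play_rows:
  increments:
    - {"fingers":0,"xyz":[0,0,-0.3],"spin":0}
    - {"fingers":160,"xyz":[0,0,0],"spin":0}
    - {"fingers":160,"xyz":[0,0,0],"spin":0}
    - {"fingers":160,"xyz":[0,0,0],"spin":0}
    - {"fingers":160,"xyz":[0,0,0],"spin":0}

```text
t: 3.07
tool_pos: [0.5119, -0.1639, 0.0533]
orientation: [0.178, 0.984, -0.0, 0.001]
force: [-5.1, -0.1, 2.0]
opening: 0.0591
grasp_force: 66.2
```

>>> play_rows:
  increments:
    - {"fingers":200,"xyz":[0,0,0],"spin":-0.5}
    - {"fingers":200,"xyz":[0,0,0],"spin":-0.5}
    - {"fingers":200,"xyz":[0,0,0],"spin":-0.5}
    - {"fingers":200,"xyz":[0,0,0],"spin":-0.5}
    - {"fingers":200,"xyz":[0,0,0],"spin":-0.5}

```text
t: 3.48
tool_pos: [0.5118, -0.1639, 0.0532]
orientation: [0.306, 0.952, -0.0, 0.001]
force: [-6.2, 0.8, 1.3]
opening: 0.0582
grasp_force: 66.4
```

>>> play_rows:
  increments:
    - {"fingers":200,"xyz":[0,0,0],"spin":-0.5}
    - {"fingers":200,"xyz":[0,0,0],"spin":-0.5}
    - {"fingers":200,"xyz":[0,0,0],"spin":-0.5}
    - {"fingers":200,"xyz":[0,0,0],"spin":-0.5}
    - {"fingers":200,"xyz":[0,0,0],"spin":-0.5}

```text
t: 3.9
tool_pos: [0.5118, -0.1639, 0.0532]
orientation: [0.428, 0.904, -0.0, 0.001]
force: [-5.8, -0.1, 2.4]
opening: 0.0585
grasp_force: 66.5
```

Run:
```python
from h import *
import pickle
s,c=wrist(); pickle.dump((s,c),open("w2.pkl","wb"))
print(s["tool_pos"],s["joint_pos"],s["t"],s["torque"],s["force"])
cv2.imwrite("pics/w2.png",c["pixels"][:,:,::-1])
```

```text
[ 0.51182076 -0.1639387   0.05324564] [-4.05134857e-01  1.23589724e-01  1.83509648e+00 -4.06877817e-04
  1.18149574e+00 -1.09201218e+00] 3.9 [-0.0365245   0.96428125  0.20052156] [-5.76258754 -0.06033809  2.44359257]
```

View pics/w2.png

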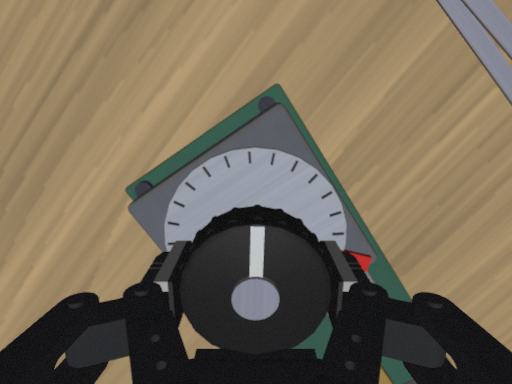

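The wheel is gripped and turning with the tool: the hub is at (255,299), the pointer tip at (258,227), and the red mark shows at (358,262).

Run:
```python
from h import *
import pickle
s,c=pickle.load(open("w2.pkl","rb"))
p=c["pixels"].astype(int)
m=np.zeros(p.shape[:2],bool);m[220:277,235:280]=1
w=np.argwhere((p.min(2)>150)&m)[:,::-1]
W=cast(c,w,.088)[:,:2]
vx,vy,x,y=cv2.fitLine(W.astype(np.float32),cv2.DIST_L2,0,.01,.01).ravel()
R=Rotation.from_quat(s["orientation"]).as_matrix()
print(len(W),ang((vx,vy)),"tool x",ang(R[:2,0]),W.mean(0), "from tcp",ang(W.mean(0)-s["tool_pos"][:2]))
```

```text
673 -52.53209 tool x 129.36399183462592 [ 0.50000841 -0.149319  ] from tcp 128.93732835580255
```

>>> play_rows:
  increments:
    - {"fingers":200,"xyz":[0,0,0],"spin":-0.7}
    - {"fingers":200,"xyz":[0,0,0],"spin":-0.7}
    - {"fingers":200,"xyz":[0,0,0],"spin":-0.7}
    - {"fingers":200,"xyz":[0,0,0],"spin":-0.7}
    - {"fingers":200,"xyz":[0,0,0],"spin":-0.7}

```text
t: 4.37
tool_pos: [0.5118, -0.1639, 0.0533]
orientation: [0.586, 0.811, -0.0, 0.001]
force: [-5.2, 0.8, 1.7]
opening: 0.0587
grasp_force: 66.6
```

>>> play_rows:
  increments:
    - {"fingers":200,"xyz":[0,0,0],"spin":-0.7}
    - {"fingers":200,"xyz":[0,0,0],"spin":-0.7}
    - {"fingers":200,"xyz":[0,0,0],"spin":-0.7}
    - {"fingers":200,"xyz":[0,0,0],"spin":-0.7}
    - {"fingers":200,"xyz":[0,0,0],"spin":-0.7}

```text
t: 4.78
tool_pos: [0.5118, -0.1639, 0.0532]
orientation: [0.724, 0.69, 0.0, 0.001]
force: [-6.6, -0.3, 2.5]
opening: 0.0586
grasp_force: 66.6
```

>>> play_rows:
  increments:
    - {"fingers":200,"xyz":[0,0,0],"spin":-0.7}
    - {"fingers":200,"xyz":[0,0,0],"spin":-0.7}
    - {"fingers":200,"xyz":[0,0,0],"spin":-0.7}
    - {"fingers":200,"xyz":[0,0,0],"spin":-0.7}
    - {"fingers":200,"xyz":[0,0,0],"spin":-0.7}

```text
t: 5.2
tool_pos: [0.5118, -0.1639, 0.0532]
orientation: [0.837, 0.547, 0.0, 0.001]
force: [-6.1, 0.0, 1.4]
opening: 0.0583
grasp_force: 66.6
```

>>> play_rows:
  increments:
    - {"fingers":200,"xyz":[0,0,0],"spin":-0.7}
    - {"fingers":200,"xyz":[0,0,0],"spin":-0.7}
    - {"fingers":200,"xyz":[0,0,0],"spin":-0.7}
    - {"fingers":200,"xyz":[0,0,0],"spin":-0.7}
    - {"fingers":200,"xyz":[0,0,0],"spin":-0.7}

```text
t: 5.62
tool_pos: [0.5118, -0.1639, 0.0533]
orientation: [0.923, 0.385, 0.0, 0.001]
force: [-5.5, 0.3, 2.9]
opening: 0.0584
grasp_force: 66.6
```

>>> play_rows:
  increments:
    - {"fingers":200,"xyz":[0,0,0],"spin":-0.7}
    - {"fingers":200,"xyz":[0,0,0],"spin":-0.7}
    - {"fingers":200,"xyz":[0,0,0],"spin":-0.7}
    - {"fingers":200,"xyz":[0,0,0],"spin":-0.4}
    - {"fingers":200,"xyz":[0,0,0],"spin":0}

```text
t: 6.03
tool_pos: [0.5118, -0.1639, 0.0533]
orientation: [0.965, 0.262, 0.0, 0.0]
force: [-5.6, -0.6, 2.9]
opening: 0.0587
grasp_force: 66.7
```

Run:
```python
from h import *
import pickle
s,c=wrist(); pickle.dump((s,c),open("w3.pkl","wb"))
p=c["pixels"].astype(int)
m=np.zeros(p.shape[:2],bool);m[220:277,235:280]=1
w=np.argwhere((p.min(2)>150)&m)[:,::-1]
W=cast(c,w,.088)[:,:2]
vx,vy,x,y=cv2.fitLine(W.astype(np.float32),cv2.DIST_L2,0,.01,.01).ravel()
R=Rotation.from_quat(s["orientation"]).as_matrix()
q=np.argwhere((p[:,:,0]>150)&(p[:,:,1]<90)&(np.arange(384)[:,None]<290))[:,::-1]
Q=cast(c,q,.036)[:,:2]; ql=cv2.fitLine(Q.astype(np.float32),cv2.DIST_L2,0,.01,.01).ravel()
print(len(W),ang((vx,vy)),"tool x",ang(R[:2,0]),"from tcp",ang(W.mean(0)-s["tool_pos"][:2]))
print(len(Q),ang(ql[:2]),"red from tcp",ang(Q.mean(0)-s["tool_pos"][:2]),np.linalg.norm(Q.mean(0)-s["tool_pos"][:2]),q.min(0),q.max(0),s["torque"],s["joint_pos"])
cv2.imwrite("pics/w3.png",c["pixels"][:,:,::-1])
```

```text
687 28.405693 tool x 30.324852231900053 from tcp 29.03635336170089
1233 25.601376 red from tcp 25.880657739584237 0.04731049146439194 [252 116] [275 185] [ 0.17642767  1.00404264 -0.16454673] [-4.05211506e-01  1.23600282e-01  1.83505664e+00 -1.78741026e-04
  1.18168708e+00  6.36384345e-01]
```

View pics/w3.png

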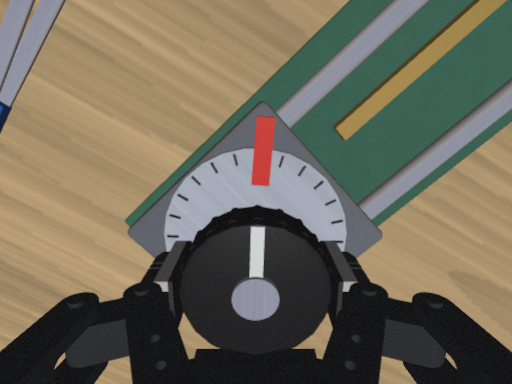

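The pointer runs from (255,277) to (258,227), and the red bar from (260,185) to (266,117). By ray casting the pointer is about 2.9° short, so I'll close that gap, release slowly and lift.

>>> play_rows:
  increments:
    - {"fingers":200,"xyz":[0,0,0],"spin":-0.25}
    - {"fingers":200,"xyz":[0,0,0],"spin":-0.25}
    - {"fingers":200,"xyz":[0,0,0],"spin":0}
    - {"fingers":120,"xyz":[0,0,0],"spin":0}
    - {"fingers":60,"xyz":[0,0,0],"spin":0}

```text
t: 6.5
tool_pos: [0.5124, -0.164, 0.0532]
orientation: [0.971, 0.238, 0.001, 0.001]
force: [0.3, -0.4, -0.8]
opening: 0.0655
grasp_force: 0.0
```

>>> play_rows:
  increments:
    - {"fingers":0,"xyz":[0,0,0],"spin":0}
    - {"fingers":0,"xyz":[0,0,0],"spin":0}
    - {"fingers":0,"xyz":[0,0,0],"spin":0}
    - {"fingers":0,"xyz":[0,0,0.2],"spin":0}
    - {"fingers":0,"xyz":[0,0,0.4],"spin":0}

```text
t: 6.92
tool_pos: [0.5099, -0.1629, 0.074]
orientation: [0.971, 0.238, -0.001, -0.001]
force: [0.1, 0.3, -0.0]
opening: 0.0856
grasp_force: 0.0
```

>>> play_rows:
  increments:
    - {"fingers":0,"xyz":[0,0,0.6],"spin":0}
    - {"fingers":0,"xyz":[0,0,0.6],"spin":0}
    - {"fingers":0,"xyz":[0,0,0.2],"spin":0}
    - {"fingers":0,"xyz":[0,0,0],"spin":0}
    - {"fingers":0,"xyz":[0,0,0],"spin":0}

```text
t: 7.33
tool_pos: [0.5117, -0.1637, 0.1316]
orientation: [0.971, 0.238, 0.001, 0.0]
force: [0.2, 0.6, -1.0]
opening: 0.0854
grasp_force: 0.0
```

Run:
```python
from h import *
import pickle
s,c=wrist(); pickle.dump((s,c),open("w4.pkl","wb"))
print(s["tool_pos"],s["opening"],s["force"])
cv2.imwrite("pics/w4.png",c["pixels"][:,:,::-1])
```

```text
[ 0.51165793 -0.16370631  0.13160843] 0.08540845228705633 [ 0.24576751  0.64111126 -1.04848419]
```

View pics/w4.png

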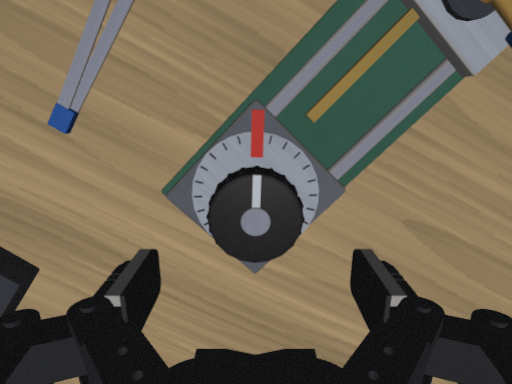

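The wheel is released. The pointer runs from (256,208) to (257,176), and the red bar from (257,157) to (259,110). I'll check the angle, and check with the top camera that the other wheel is unchanged.

Run:
```python
from h import *
import pickle
s,c=pickle.load(open("w4.pkl","rb"))
p=c["pixels"].astype(int)
def fit(mask,z):
    q=np.argwhere(mask)[:,::-1]; Q=cast(c,q,z)[:,:2]
    l=cv2.fitLine(Q.astype(np.float32),cv2.DIST_L2,0,.01,.01).ravel()
    return len(q),ang(l[:2]),ang(Q.mean(0)-[.5118,-.1637])
r=np.zeros(p.shape[:2],bool);r[172:207,240:275]=1
print(fit((p.min(2)>150)&r,.088)); r[:]=0;r[100:165,240:280]=1
print(fit((p[:,:,0]>150)&(p[:,:,1]<90)&r,.036))
a=pickle.load(open("c.pkl","rb"))[0]["pixels"].astype(int);b=bot.read_camera("top")["pixels"].astype(int)
print("rest wheel diff",np.abs(a-b)[165:225,125:190].mean(),np.abs(a-b)[165:225,125:190].max())
```

```text
(231, np.float32(25.805534), np.float64(25.81810141554104))
(555, np.float32(25.582855), np.float64(25.759187794664822))
rest wheel diff 4.397094017094017 11
```

```bash
python3 -c "
from rig import bot
print(bot.finish_job())"
```

```text
the job is handed in; nothing more can be done
None
```

The burner handwheel's white pointer stands at the red mark (measured 25.8° against 25.6–25.8°), turned clockwise in one grasp; the wheel is released, the roller stand's handwheel looks unchanged from above, and the job was handed in at about 7.4 s.

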